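# Clear the tipped vial from a free-turning reader table and refit its star wheel

### The arm

A 6-joint arm with a two-finger parallel gripper is mounted at the origin on a cart in front of the work surface, level with it; the furniture and walls round the work are solid. World frame = base frame: x ahead of the robot, y to its left, z up, the work surface at z = 0. Lengths are in m, angles in rad, forces in N, time in s.
With the tool pointing down it reaches from about 0.35 to 0.775 m from the base axis. Payload 7.3 kg.
Tool frame: the origin (TCP) lies midway between the tips of the shut fingers; the grasp point (between the pads) lies 19 mm behind it (robot.tcp_to_grasp is the distance from the TCP to the grasp point, in m); z points along the fingers, y is the line along which they close (so a half turn about z gives the same grasp; the last joint's range is limited). The gripper opens to 92 mm and grips with 3 to 60 N. Pads are 19 mm wide; open, the fingers measure 130 mm over their backs; the gripper's body (75 mm by 190 mm) begins 47 mm behind the grasp point.
Start: joints at [-1.454, 0.342, 1.524, -0, 1.275, -0.146], TCP at [0.136, -0.507, 0.227] pointing down, gripper open.
Joint ranges: [-2.53, 2.53], [-0.77, 2.02], [0.04, 2.7], [-1, 4.14], [0.28, 2.66], [-3.11, 3.11]. Speed limits (rad/s): [2.57, 2.57, 3.14, 3.14, 3.14, 3.14].

### API

Orientations are given as [roll, pitch, yaw] about the fixed x, y, z axes, in that order (R = Rz(yaw) Ry(pitch) Rx(roll)).
In Python, from cell import readout, cams, ticket, robot gives the robot as it stands. The module is installed in compiled form; this text tells all that it offers.
- The arm moves only by the tool jog_arm, never from a script. Its argument "plan" is a list of rows, each a list of 5 numbers: the shift along the world's x, y, z each as a share of 0.08 m, from -1 to 1, then the turn about the world's z as a share of 90 degrees, from -1 to 1, then the opening, from -1 (shut) to 1 (fully open). A call has 1 to 12 rows; each row is the pose to reach, as a shift and turn from the pose commanded when the call began; what a row does not reach only later rows make up. A row lasts 1/10 s, in which the tool goes at most 50 mm and 8.59 degrees, less where a joint would pass 70% of its speed; a pose out of reach is approached as far as the arm can. A call with a number of a shift or a turn outside -1 to 1 is refused whole. A call with a gripper value outside its range is refused whole. The fingers move at their own pace and stop on an object; "squeeze" is the grip in N (left out, the last holds). Time passes only in rows, so rows that repeat a pose let the fingers close. It gives the time, the measured TCP pose, the force, the opening and the grip force at its end, in the units of the state.
- readout.observe(): the state, without advancing time (a new reading comes with each control period).
- cams.read_camera(name): name is "scene" or "top" or "wrist"; returns the picture (384x512x3 uint8, blue, green, red); there is no depth.
- cams.calibration(name): a dict with "K" (3x3 intrinsics, pixels), "k1" (the pictures are not rectified: a ray, as slopes to the right and down, at radius r is drawn at 1 + k1 r^2 times it, then the intrinsics apply), "world_from_camera" (4x4, takes a point from camera to world coordinates). Camera axes: x right, y down, z forward; pixel columns grow to the right and rows downward; lengths in m; the calibration is good to about 2 mm. A picture is of the moment at which its call begins: read the wrist's pose just before it. calibration takes no time and is no camera call; for the wrist camera it gives the pose at the moment of the call.
- ticket.hand_in(): hands the job in; it is judged then, once.
The state is a dict: "time": time; "qpos": joint angles; "qvel": joint speeds; "joint_efforts": joint torques, N m; "tool_pos": TCP position; "tool_rot": TCP orientation; "contact_force": force on the tool from outside, world axes, zero at the start; "torque": the same for the moment, N m; "opening": finger opening in m; "grip_force": force on a finger pad.
Only numpy, scipy, OpenCV 4.12 (cv2) and the standard library are available. Lean on these libraries where they do the work, as an engineer would, in place of code of your own. Each camera call takes 0.05 s, during which the arm holds its last target. There are 200 camera calls.

### The job

A red-capped vial has fallen over on the bare turntable of the vial reader and lies under the overhanging reader head, where it cannot be picked up. Push the free-turning turntable round until the vial lies out in the open, lift it off and lay it in the steel tray without letting it fall, then set the blue star wheel down over the turntable's three brass studs so that it sits flat on the deck, and let go; leave the other things on the desk as they are.

Things in the scene. Friction and masses are not known exactly. Their poses are not given: they have to be found in the camera images.
- reader: Vial reader, fixed: grey round base, 200 mm diameter, origin on the desk on the turntable's axis, z up. Its +x points to the reader head: a grey column (80 mm wide, 92 to 158 mm from the axis) carries a black head 84 mm wide that overhangs the deck from 162 mm in to 72 mm from the axis; the head's underside is 74 mm above the desk (34 over the deck), its top 106 mm. The rest is open from above.
- head_mid (a point): Point on the underside of the reader head, in the middle of its width, 75 mm from the turntable's axis and 74 mm above the desk; fixed to the reader. Behind the reader stands a black computer case, 390 mm high (x above 0.63, y below -0.20); yellow parts boxes 115 mm high stand between reader and tray (x 0.30 to 0.62, y -0.21 to 0.05).
- turntable (a joint): Turntable angle, rad, positive anticlockwise from above, no stops. Passive, turns freely on its bearing (friction torque about 0.005 N m, inertia about 0.003 kg m2): it can be turned by pushing a stud sideways with closed fingertips, and coasts on a little after a push.
- deck_hub (a point): Centre of the turntable deck's top face, 40 mm above the desk; turns with it, z up. Deck: aluminium disc with a lip 4 mm high and wide round its edge (inside radius 90, outside 94 mm). Three upright brass studs, 8 mm diameter, 20 mm high (upper 6 mm tapered to 3 mm), stand 30 mm from the centre at 0, 120 and 240 degrees from this point's x axis.
- vial_mid (a point): Mid-length of the red-capped glass vial, on its axis: 61 mm long, 18.5 mm thick (cap 20), 16 to 35 g; z along the vial towards the red cap. Starts lying on the deck under the reader head, roughly along the rim, its middle 68 to 76 mm from the turntable's axis; it rides round with the turntable.
- star_wheel: Loose blue star wheel, 180 to 290 g, origin at the centre of its underside, z up: toothed rim of 62 mm outer radius, 12 mm thick; three through-holes, 11.6 mm diameter, 30 mm from the centre at 0, 120 and 240 degrees from its x axis. In the middle a round black knob, 38 mm diameter, 35 to 60 mm above the underside on a 20 mm neck. Starts flat on the desk. Yellow parts boxes stand before it.
- tray: Shallow steel tray fixed to the desk, outside 90 x 110 x 20 mm (x, y, z), walls and floor 3 mm, open on top; origin at the centre of its underside. Round about: laptop and its raised screen (300 mm high, y above 0.31) left of it, a tall monitor behind it on the left (y above 0.21, x above 0.57).
- mug: Bystander: blue and white mug, 78 mm wide, 92 mm high, origin under its centre.
- magnifier: Bystander: small black folding magnifier, 42 mm long, 17 mm high.

How it is judged:
On the way, in this order (a step that is already met when the one before it is completed fails the run):
1. the vial has ridden round on the turntable until it lies clear of the reader head, still on the deck (horizontal distance between vial_mid and head_mid above 0.075 m and horizontal distance between vial_mid and deck_hub below 0.085 m and height (world z) of vial_mid between 0.042 and 0.056 m), for 0.2 s.
2. the vial lies released in the steel tray, the star wheel not yet on the turntable (horizontal distance between vial_mid and tray below 0.045 m and height (world z) of vial_mid below 0.022 m and contact force between the fingers and vial below 0.05 N and horizontal distance between star_wheel and deck_hub above 0.1 m), for 0.2 s.
At the end, for the whole second after the job is handed in: The vial lies at rest in the steel tray (its middle within 45 mm of the tray's centre, under 22 mm above the desk); the star wheel lies at rest over the three studs, flat (0.05 rad), its underside within 3 mm of the deck and its centre within 4 mm of the turntable's axis (horizontal distance between vial_mid and tray below 0.045 m and height (world z) of vial_mid below 0.022 m and linear speed of vial below 0.03 m/s and z of star_wheel in the frame of deck_hub below 0.003 m and horizontal distance between star_wheel and deck_hub below 0.004 m and angle between star_wheel's own z axis and vertical below 0.05 rad and linear speed of star_wheel below 0.02 m/s); the robot touches nothing.
It fails at once if the vial falls off the turntable or beside the tray (height (world z) of vial_mid below 0.032 m and horizontal distance between vial_mid and tray above 0.075 m).
It fails at once if the vial is dropped into the tray from a height instead of being laid in it (horizontal distance between vial_mid and tray below 0.09 m and height (world z) of vial_mid above 0.04 m and contact force between the fingers and vial below 0.01 N and linear speed of vial above 0.3 m/s).
It fails at once if a bystander (mug, magnifier) is pushed more than 30 mm (distance of any of mug, magnifier from where it was at the start of the episode above 0.03 m).
It also fails if it takes over 72 s, if anything falls off the work surface, if the arm or the gripper's body presses on something with over 40 N, if the wrist force passes 120 N, or if a joint passes its speed limit or range.

## Working session

There is one attempt and no reset: what is moved stays moved. The work goes in short steps, Python scripts to look and compute and a tool call to move; the robot and the scene stay as the last step left them, time stands still between calls to the robot, and variables do not carry over. Pictures are saved under pics/ and viewed, at most 10 in all, crops included, and the job is handed in when it is done.

Besides the shell and the picture viewer there is one more tool, called after "Emit:" as name([rows], argument=value, ...), one row to a line, values as JSON. jog_arm: Moves the arm, as the interface text tells. Shift numbers are shares of 0.08 m and turn numbers shares of 90 degrees, none past 1 either way. Its arguments: {"type":"object","properties":{"plan":{"type":"array"},"squeeze":{"type":"number"}},"required":["plan"]}

```bash
mkdir -p pics; cat > h.py <<'E'
import numpy as np, cv2
from cell import readout, cams, ticket, robot
def grab(n, save=None):
    c=cams.calibration(n); im=cams.read_camera(n)
    if save: cv2.imwrite('pics/'+save,im)
    return im,c
def ray(c,u,v):
    K=np.array(c['K'],float);T=np.array(c['world_from_camera'])
    p=cv2.undistortPoints(np.array([[[u,v]]],float),K,np.array([c['k1'],0,0,0.]))[0,0]
    return T[:3,3],T[:3,:3]@np.array([p[0],p[1],1.])
def onz(c,u,v,z):
    o,d=ray(c,u,v); return o+d*(z-o[2])/d[2]
def proj(c,P):
    T=np.linalg.inv(np.array(c['world_from_camera']));P=np.atleast_2d(np.array(P,float))
    r,_=cv2.Rodrigues(T[:3,:3])
    return cv2.projectPoints(P,r,T[:3,3],np.array(c['K'],float),np.array([c['k1'],0,0,0.]))[0][:,0]
E
python3 - <<'E'
from h import *
a,c=grab('scene','s0.png');b,d=grab('top','t0.png')
for x in(c,d): print(x['k1'],np.round(x['world_from_camera'],3).tolist(),np.round(x['K'],1).tolist())
print(readout.observe())
E
```

```text
-0.0330075793005644 [[-0.816, -0.312, 0.487, -0.051], [-0.578, 0.424, -0.697, 0.742], [0.01, -0.85, -0.527, 0.685], [0.0, 0.0, 0.0, 1.0]] [[422.8, 0.0, 249.0], [0.0, 422.8, 193.5], [0.0, 0.0, 1.0]]
-0.12640491297626558 [[-0.001, -0.987, 0.158, 0.313], [-1.0, 0.004, 0.02, -0.067], [-0.021, -0.158, -0.987, 1.176], [0.0, 0.0, 0.0, 1.0]] [[437.8, 0.0, 247.5], [0.0, 437.8, 190.7], [0.0, 0.0, 1.0]]
{'time': 0.1, 'qpos': array([-1.45402497e+00,  3.42669033e-01,  1.52489607e+00,  1.32981469e-05,
        1.27541354e+00, -1.45991131e-01]), 'qvel': array([ 0.0003931 , -0.00099533, -0.00347287, -0.00049228,  0.00026224,
       -0.00129387]), 'joint_efforts': array([ 2.36528424e-03, -4.32004130e+01, -2.44694477e+01,  7.19445013e-02,
        5.26163634e-02, -5.50047832e-05]), 'tool_pos': array([ 0.13635645, -0.50661536,  0.22611504]), 'tool_rot': array([-3.14022325e+00, -2.14206112e-04,  2.62758463e-01]), 'contact_force': array([ 0.32102741,  0.22643724, -0.17778762]), 'torque': array([ 0.0076854 , -0.00814683, -0.00865765]), 'grip_force': 0.0, 'opening': 0.0915148769674658}
```

View pics/t0.png

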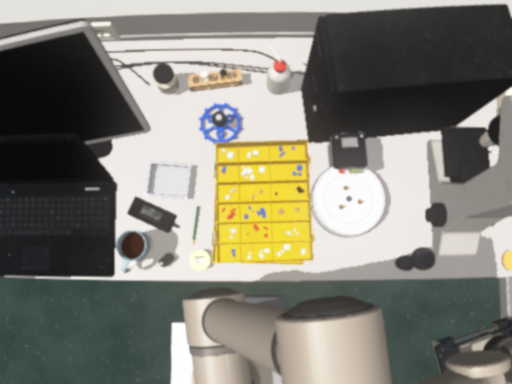

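View pics/s0.png

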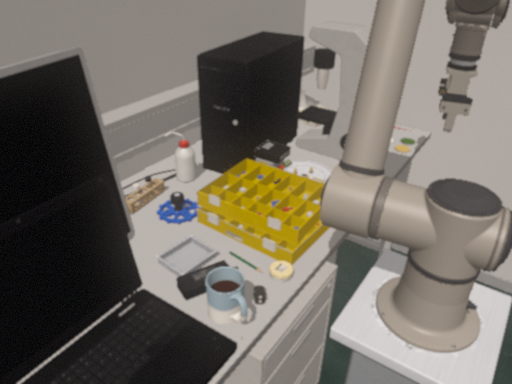

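The top view shows the reader deck at about (348,200), with its head at (349,150) towards +x, the star wheel at (221,123) and the tray at (172,180). The vial's red cap just shows at (341,170).

```bash
python3 - <<'E'
from h import *
b=cv2.imread('pics/t0.png');c=cams.calibration('top')
g=cv2.cvtColor(b,cv2.COLOR_BGR2GRAY);hsv=cv2.cvtColor(b,cv2.COLOR_BGR2HSV)
# star wheel
m=cv2.inRange(hsv,(105,120,60),(130,255,255));m[:90]=0;m[145:]=0;m[:,:190]=0;m[:,250:]=0
cs,_=cv2.findContours(cv2.morphologyEx(m,cv2.MORPH_CLOSE,np.ones((5,5))),0,2);k=max(cs,key=cv2.contourArea)
h=cv2.convexHull(k)[:,0]
P=np.array([onz(c,u,v,.012)[:2] for u,v in h.astype(float)]);print('wheel',cv2.minEnclosingCircle(P.astype(np.float32)))
# tray: project outlines
# deck white
m=(g>215).astype(np.uint8);m[:158]=0;m[242:]=0;m[:,:312]=0;m[:,388:]=0
n,l,st,ce=cv2.connectedComponentsWithStats(m);i=1+np.argmax(st[1:,4]);print(st[i],ce[i])
cs,_=cv2.findContours((l==i).astype(np.uint8),0,2);k=max(cs,key=cv2.contourArea)
P=np.array([onz(c,u,v,.044)[:2] for u,v in k[:,0].astype(float)])
hull=cv2.convexHull(P.astype(np.float32))
print('deck',cv2.minEnclosingCircle(hull),cv2.fitEllipse(hull))
cr=[b[90:150,190:255],b[125:245,305:395],b[155:205,140:205]]
o=np.zeros((600,800,3),np.uint8)
def put(im,x,y,s):
    r=cv2.resize(im,None,fx=s,fy=s,interpolation=cv2.INTER_CUBIC);o[y:y+r.shape[0],x:x+r.shape[1]]=r
put(cr[1],0,0,5);put(cr[0],455,0,5);put(cr[2],455,305,5)
cv2.imwrite('pics/c0.png',o)
E
```

```text
wheel ((0.690353512763977, 0.03246118128299713), 0.05789869278669357)
[ 312  158   73   78 4018] [346.17570931 198.56943753]
deck ((0.49117064476013184, -0.29157403111457825), 0.11880583316087723) ((0.4863649308681488, -0.30158933997154236), (0.1908414363861084, 0.2270662635564804), 115.23394012451172)
```

View pics/c0.png

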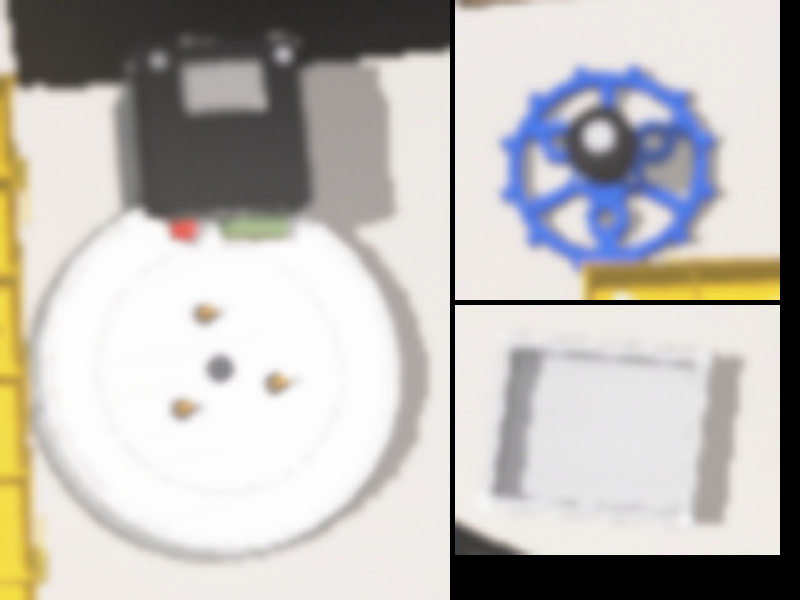

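Crop (5x): the studs are at (205,313), (277,383) and (183,408), with the hub at (220,368). The vial lies just under the head's front edge, red cap on the +y side at (183,230) and green label out to (295,230). The wheel holes are near (555,142), (655,140) and (605,222).

```bash
python3 - <<'E'
from h import *
c=cams.calibration('top')
f=lambda x,y,x0,y0,z,ox=0,oy=0: onz(c,x0+(x-ox+.5)/5-.5,y0+(y-oy+.5)/5-.5,z)[:2]
hub=f(220,368,305,125,.04);S=[f(x,y,305,125,.052) for x,y in((205,313),(277,383),(183,408))]
print('hub',hub,'studs',S,np.mean(S,0))
ctr=np.mean(S,0)
for s in S: print(np.linalg.norm(s-ctr),np.degrees(np.arctan2(*(s-ctr)[::-1])))
H=[f(x,y,190,90,.012,455,0) for x,y in((555,142),(655,140),(605,222))];w=np.mean(H,0);print('wheel',w,H)
for s in H: print(np.linalg.norm(s-w),np.degrees(np.arctan2(*(s-w)[::-1])))
T=np.array([f(x,y,140,155,.02,455,305) for x,y in((510,347),(712,357),(690,522),(490,497))]);print('tray',T,T.mean(0))
print('vial',f(183,230,305,125,.05),f(295,230,305,125,.05))
print('headfront',f(150,215,305,125,.106),f(310,207,305,125,.106), f(150,60,305,125,.106),f(290,45,305,125,.106))
b=cv2.imread('pics/t0.png');print('knob',onz(c,190+(604-455)/5,90+143/5,.055))
print(onz(c,131,246,.092),onz(c,168,260,.017), onz(c,165,78,.05),onz(c,279,72,.08),onz(c,215,75,.03))
E
```

```text
hub [ 0.47426919 -0.30929276] studs [array([ 0.50158975, -0.29992119]), array([ 0.46454196, -0.33638082]), array([ 0.45173433, -0.28664803])] [ 0.47262202 -0.30765001]
0.02998106976069474 14.938970382805476
0.029845375058097985 -105.70774437984929
0.029620577761821826 134.84366278608
wheel [0.69006004 0.03423406] [array([0.70540595, 0.06232454]), array([0.70596806, 0.00652164]), array([0.65880611, 0.03385599])]
0.032008941125718594 61.352095586800296
0.031953766477509575 -60.14248706773317
0.03125621293327265 -179.3069532067837
tray [[0.57642794 0.22171137]
 [0.56990835 0.11013474]
 [0.47944527 0.12019208]
 [0.49345119 0.22972588]] [0.52980819 0.17044102]
vial [ 0.54623021 -0.29035352] [ 0.54608769 -0.34991924]
headfront [ 0.54234857 -0.26292885] [ 0.54627736 -0.34404608] [ 0.62265801 -0.26589539] [ 0.63062373 -0.33801337]
knob [0.688926   0.03007527 0.055     ]
[0.34826065 0.24673649 0.092     ] [0.31432207 0.16732363 0.017     ] [0.81065323 0.18422111 0.05      ] [ 0.81027238 -0.1291056   0.08      ] [0.8257548  0.04733976 0.03      ]
```

Emit:
jog_arm([
  [0.5,0.5,0,0.09,-1],
  [1,1,0,0.18,-1],
  [1,1,0,0.27,-1],
])

```text
time: 0.4
tool_pos: [0.2185, -0.4236, 0.2264]
tool_rot: [-3.14, -0.002, 0.695]
contact_force: [-0.2, -1.1, 0.1]
opening: 0.0725
grip_force: 0.0
```

Emit:
jog_arm([
  [0.5,0.5,0,0.09,-1],
  [1,1,0,0.18,-1],
  [1,1,0,0.27,-1],
])

```text
time: 0.7
tool_pos: [0.2985, -0.3436, 0.2265]
tool_rot: [-3.141, -0.002, 1.12]
contact_force: [-0.3, -0.2, 0.7]
opening: 0.0485
grip_force: 0.0
```

Emit:
jog_arm([
  [0.5,0.45,0,0.09,-1],
  [1,0.9,0,0.18,-1],
  [1,0.9,0,0.29,-1],
])

```text
time: 1.0
tool_pos: [0.379, -0.2715, 0.2265]
tool_rot: [3.141, -0.002, 1.554]
contact_force: [-0.4, -1.0, -0.4]
opening: 0.0244
grip_force: 0.0
```

Emit:
jog_arm([
  [0.5,0,-0.2,0,-1],
  [1,0,-0.4,0,-1],
  [1,0,-0.4,0,-1],
])

```text
time: 1.3
tool_pos: [0.4589, -0.2738, 0.1916]
tool_rot: [-3.139, -0.003, 1.546]
contact_force: [-0.4, -0.2, 0.0]
opening: 0.0014
grip_force: 0.0
```

```bash
python3 - <<'E'
from h import *
im,c=grab('wrist','w0.png')
hsv=cv2.cvtColor(im,cv2.COLOR_BGR2HSV)
print(np.round(c['world_from_camera'],3).tolist(),readout.observe()['tool_pos'])
for n,lo,hi in(('brass',(8,90,60),(25,255,230)),('red',(0,150,80),(6,255,255))):
    m=cv2.inRange(hsv,lo,hi);k,l,st,ce=cv2.connectedComponentsWithStats(m)
    for s,e in zip(st[1:],ce[1:]):
        if s[4]>25: print(n,s,e,onz(c,*e,.05))
E
```

```text
[[1.0, -0.022, -0.011, 0.461], [-0.024, -0.953, -0.303, -0.191], [-0.004, 0.303, -0.953, 0.349], [0.0, 0.0, 0.0, 1.0]] [ 0.45717437 -0.27400892  0.19259275]
brass [   58     0   391   120 38421] [248.98961505  52.74126129] [ 0.45707059 -0.15096874  0.05      ]
brass [349 103  41   5 155] [368.10967742 104.56774194] [ 0.57487179 -0.20101361  0.05      ]
brass [244 183   8  11  66] [247.5        187.66666667] [ 0.45170954 -0.28540349  0.05      ]
brass [290 194   8  11  63] [293.36507937 198.3968254 ] [ 0.5013259  -0.29881359  0.05      ]
brass [241 258   6  51 222] [243.4009009  283.26126126] [ 0.44306536 -0.40670663  0.05      ]
brass [260 259   6  50 253] [262.61660079 282.7312253 ] [ 0.46635071 -0.40644228  0.05      ]
brass [  83  316  281   16 3176] [237.41183879 324.64483627] [ 0.43307188 -0.47013828  0.05      ]
red [329 182  13  13 147] [334.82993197 188.01360544] [ 0.54608678 -0.28796272  0.05      ]
```

View pics/w0.png

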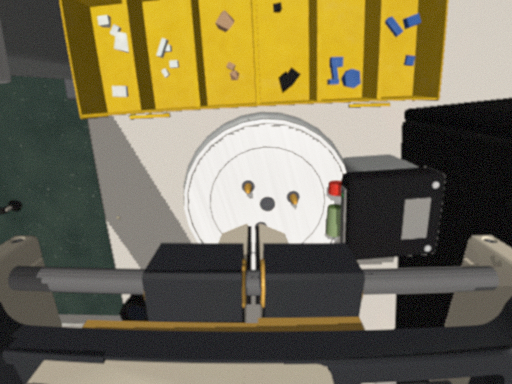

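The wrist view agrees: studs at (247,188) and (293,198), vial under the head at (335,200) and fingers clear of the boxes. I'll go down on the +y side of the front stud.

Emit:
jog_arm([
  [0.48,-0.03,-0.2,0,-1],
  [0.48,-0.03,-0.6,0,-1],
  [0.48,-0.03,-1,0,-1],
  [0.48,-0.03,-1,0,-1],
])

```text
time: 1.75
tool_pos: [0.4917, -0.2759, 0.1112]
tool_rot: [-3.134, -0.005, 1.543]
contact_force: [0.3, 0.1, -0.2]
opening: 0.0006
grip_force: 0.0
```

Emit:
jog_arm([
  [0,0,-0.3,0,-1],
  [0,0,-0.6,0,-1],
  [0,0,-0.8,0,-1],
  [0,0,-0.8,0,-1],
  [0,0,-0.8,0,-1],
])

```text
time: 2.25
tool_pos: [0.4951, -0.2782, 0.0525]
tool_rot: [3.14, 0.001, 1.543]
contact_force: [0.6, -0.2, 0.2]
opening: 0.0004
grip_force: 0.0
```

Emit:
jog_arm([
  [0,-0.02,0,0,-1],
  [0,-0.04,0,0,-1],
  [0,-0.06,0,0,-1],
  [0,-0.08,0,0,-1],
  [0,-0.1,0,0,-1],
  [0,-0.12,0,0,-1],
  [0,-0.15,0,0,-1],
  [0,-0.18,0,0,-1],
  [0,-0.21,0,0,-1],
  [0,-0.24,0,0,-1],
  [0,-0.27,0,0,-1],
  [0,-0.3,0,0,-1],
])

```text
time: 3.45
tool_pos: [0.4947, -0.3016, 0.0507]
tool_rot: [-3.142, -0.0, 1.544]
contact_force: [-0.1, -0.3, 0.2]
opening: 0.0005
grip_force: 0.2
```

Emit:
jog_arm([
  [0,-0.03,0,0,-1],
  [0,-0.06,0,0,-1],
  [0,-0.09,0,0,-1],
  [0,-0.12,0,0,-1],
  [0,-0.15,0,0,-1],
  [0,-0.18,0,0,-1],
  [0,-0.21,0,0,-1],
  [0,-0.24,0,0,-1],
  [0,-0.27,0,0,-1],
  [0,-0.3,0,0,-1],
  [0,-0.31,0,0,-1],
  [0,-0.31,0,0,-1],
])

```text
time: 4.65
tool_pos: [0.4911, -0.3208, 0.0501]
tool_rot: [-3.132, -0.011, 1.544]
contact_force: [-10.7, 17.5, 12.9]
opening: 0.0007
grip_force: 10.2
```

```bash
python3 - <<'E'
from h import *
b,c=grab('top','t1.png')
cv2.imwrite('pics/c1.png',cv2.resize(b[130:250,300:400],None,fx=5,fy=5,interpolation=cv2.INTER_CUBIC))
E
```

```text
(no output)
```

View pics/c1.png

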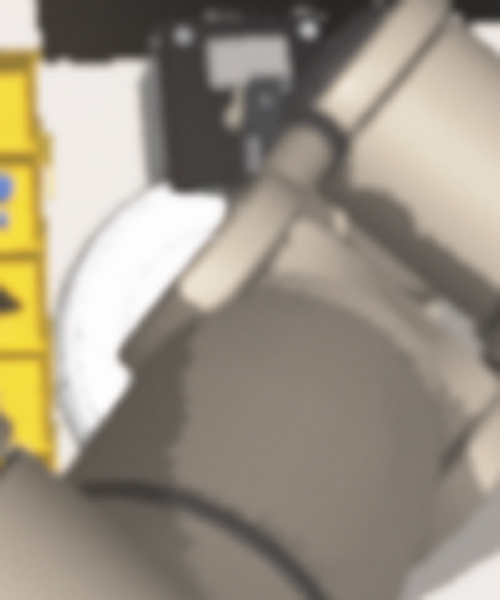

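Force has built up (about 20 N), in line with the stud jamming by friction against the finger face after about 80° of turn. I'll back off, lift and look.

Emit:
jog_arm([
  [0,0.05,0,0,-1],
  [0,0.1,0,0,-1],
  [0,0.16,0,0,-1],
  [0,0.2,0.1,0,-1],
  [0,0.2,0.4,0,-1],
  [0,0.2,0.8,0,-1],
  [0,0.4,1,0,-1],
])

```text
time: 5.4
tool_pos: [0.4962, -0.2965, 0.1341]
tool_rot: [3.137, 0.004, 1.542]
contact_force: [0.5, 0.4, 0.3]
opening: 0.0002
grip_force: 0.0
```

Emit:
jog_arm([
  [0,0.2,0.4,0,-1],
  [0,0.2,0.8,0,-1],
  [0,0.2,0.9,0,-1],
  [0,0.2,0.9,0,-1],
])

```text
time: 5.8
tool_pos: [0.4956, -0.2788, 0.2046]
tool_rot: [3.138, 0.003, 1.544]
contact_force: [0.4, -0.3, -0.3]
opening: 0.0004
grip_force: 0.0
```

```bash
python3 - <<'E'
from h import *
o=readout.observe();im,c=grab('wrist','w1.png');print(o['tool_pos'],o['contact_force'])
hsv=cv2.cvtColor(im,cv2.COLOR_BGR2HSV)
for n,lo,hi in(('brass',(8,90,60),(25,255,230)),('red',(0,150,80),(6,255,255)),('green',(35,60,40),(75,255,255))):
    m=cv2.inRange(hsv,lo,hi);k,l,st,ce=cv2.connectedComponentsWithStats(m)
    for s,e in zip(st[1:],ce[1:]):
        if s[4]>25: print(n,s,e,onz(c,*e,.05))
E
```

```text
[ 0.49561821 -0.27882432  0.20462157] [ 0.39278474 -0.25418892 -0.27480075]
brass [   23     0   372   115 34815] [205.55461726  50.14212265] [ 0.45190866 -0.15143093  0.05      ]
brass [231 168   8  10  56] [234.75  172.125] [ 0.47533039 -0.27699646  0.05      ]
brass [208 204   8  10  57] [211.28070175 208.24561404] [ 0.44631479 -0.31915867  0.05      ]
brass [253 206   7  11  59] [255.88135593 210.44067797] [ 0.49759452 -0.32326013  0.05      ]
brass [244 258   5  50 219] [245.81278539 282.12785388] [ 0.48256841 -0.42085129  0.05      ]
brass [257 258   7  50 245] [259.90612245 282.08571429] [ 0.50039643 -0.4212883   0.05      ]
brass [  80  316  281   16 3137] [235.64488365 324.68823717] [ 0.46641604 -0.48911397  0.05      ]
red [283 225  15  16 145] [289.57241379 232.19310345] [ 0.53687849 -0.35221268  0.05      ]
```

View pics/w1.png

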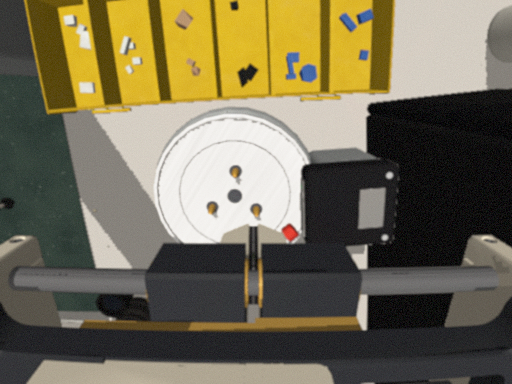

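The friction theory fits: the table has only turned about 49° and sprang back on release, leaving the vial at about -59°. I'll go on pushing the same stud, this time along its circle.

Emit:
jog_arm([
  [0.09,-0.3,-0.2,0,-1],
  [0.09,-0.3,-0.6,0,-1],
  [0.09,-0.3,-1,0,-1],
  [0.09,-0.3,-1,0,-1],
  [0.09,-0.3,-1,0,-1],
])

```text
time: 6.35
tool_pos: [0.5015, -0.302, 0.1218]
tool_rot: [-3.139, -0.002, 1.543]
contact_force: [0.1, -0.6, -0.1]
opening: 0.0003
grip_force: 0.0
```

Emit:
jog_arm([
  [0,0,-0.3,0,-1],
  [0,0,-0.6,0,-1],
  [0,0,-0.9,0,-1],
  [0,0,-0.9,0,-1],
  [0,0,-0.9,0,-1],
])

```text
time: 6.85
tool_pos: [0.5028, -0.3027, 0.0522]
tool_rot: [3.14, 0.001, 1.544]
contact_force: [0.0, 0.4, 0.2]
opening: 0.0004
grip_force: 0.0
```

Emit:
jog_arm([
  [0,-0.03,0,0,-1],
  [0,-0.05,0,0,-1],
  [0,-0.07,0,0,-1],
  [0,-0.09,0,0,-1],
  [0,-0.11,0,0,-1],
  [0,-0.13,0,0,-1],
  [-0.01,-0.155,0,0,-1],
  [-0.015,-0.18,0,0,-1],
  [-0.025,-0.205,0,0,-1],
  [-0.04,-0.235,0,0,-1],
  [-0.06,-0.265,0,0,-1],
  [-0.08,-0.3,0,0,-1],
])

```text
time: 8.05
tool_pos: [0.4954, -0.3263, 0.0507]
tool_rot: [-3.142, -0.0, 1.544]
contact_force: [1.0, -0.3, 0.9]
opening: 0.0006
grip_force: 0.2
```

Emit:
jog_arm([
  [-0.025,-0.025,0,0,-1],
  [-0.05,-0.05,0,0,-1],
  [-0.075,-0.07,0,0,-1],
  [-0.1,-0.085,0,0,-1],
  [-0.13,-0.1,0,0,-1],
  [-0.13,-0.1,0,0,-1],
  [-0.13,-0.1,0,0,-1],
])

```text
time: 8.75
tool_pos: [0.4852, -0.3342, 0.0508]
tool_rot: [3.141, 0.0, 1.544]
contact_force: [0.3, -0.1, -0.4]
opening: 0.0007
grip_force: 0.0
```

Emit:
jog_arm([
  [0,0.02,0.2,0,-1],
  [0,0.05,0.6,0,-1],
  [0,0.2,1,0,-1],
  [0,0.3,1,0,-1],
])

```text
time: 9.15
tool_pos: [0.4873, -0.3112, 0.1352]
tool_rot: [3.135, 0.005, 1.544]
contact_force: [0.4, -0.0, 1.4]
opening: 0.0006
grip_force: 0.0
```

```bash
python3 - <<'E'
from h import *
s=cams.calibration('scene');t=cams.calibration('top')
for z in(0,.1,.2,.3): print(z,[np.round(onz(t,u,v,z)[:2],3).tolist() for u,v in((436,214),(424,258),(405,262),(428,150))])
for z in(0,.1,.2,.3): print('proj',z,[np.round(proj(s,[*onz(t,u,v,z)[:2],z])[0]).tolist() for u,v in((436,214),(424,258),(405,262),(428,150))])
a=cv2.imread('pics/s0.png');b=cv2.imread('pics/t0.png')
o=np.zeros((600,800,3),np.uint8)
o[:600,:400]=cv2.resize(a[10:160,290:390],(400,600),interpolation=2);o[:600,400:]=cv2.resize(b[130:280,395:495],(400,600),interpolation=2)
cv2.imwrite('pics/c2.png',o)
E
```

```text
0 [[0.435, -0.56], [0.316, -0.519], [0.306, -0.466], [0.615, -0.549]]
0.1 [[0.425, -0.518], [0.316, -0.481], [0.307, -0.432], [0.59, -0.508]]
0.2 [[0.414, -0.476], [0.315, -0.442], [0.307, -0.398], [0.564, -0.467]]
0.3 [[0.404, -0.434], [0.315, -0.404], [0.308, -0.364], [0.538, -0.426]]
proj 0 [[347.0, 159.0], [375.0, 174.0], [372.0, 181.0], [301.0, 147.0]]
proj 0.1 [[349.0, 138.0], [376.0, 151.0], [373.0, 157.0], [304.0, 128.0]]
proj 0.2 [[350.0, 115.0], [376.0, 125.0], [374.0, 131.0], [307.0, 105.0]]
proj 0.3 [[352.0, 87.0], [377.0, 96.0], [375.0, 100.0], [311.0, 80.0]]
```

View pics/c2.png

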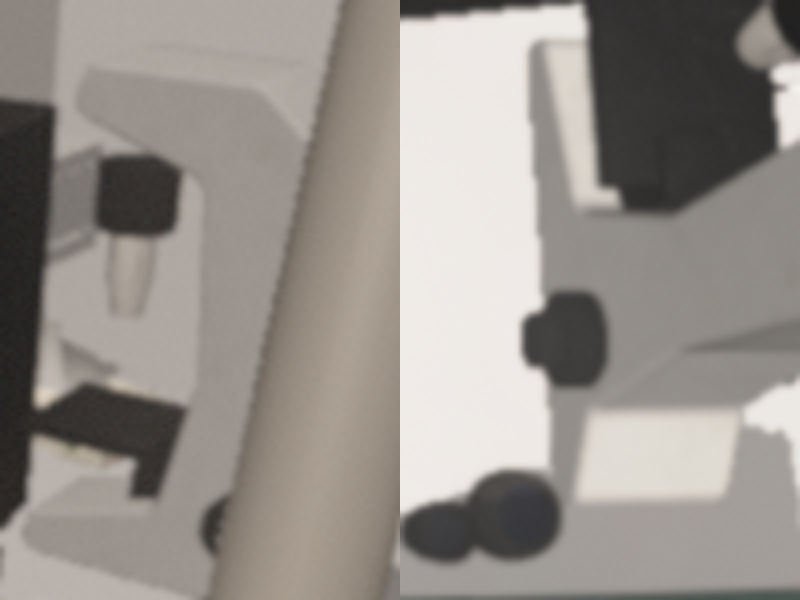

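The microscope's knob (z about 0.08) and stand stay beyond y -0.5, so there is room for the gripper. I'll turn the tool and look at the vial.

Emit:
jog_arm([
  [-0.3,0,0.5,-0.09,-1],
  [-0.6,0,0.85,-0.18,-1],
  [-0.9,-0.2,0.85,-0.27,0],
  [-0.9,-0.4,0.85,-0.36,0],
  [-0.9,-0.5,0.85,-0.45,0],
  [-0.9,-0.5,0.85,-0.54,0],
  [-0.9,-0.5,0.85,-0.63,0],
  [-0.9,-0.5,0.85,-0.72,0],
  [-0.9,-0.5,0.85,-0.81,0],
  [-0.9,-0.5,0.85,-0.9,0],
  [-0.9,-0.5,0.85,-0.98,0],
  [-0.9,-0.5,0.85,-0.98,0],
])

```text
time: 10.35
tool_pos: [0.4131, -0.3498, 0.198]
tool_rot: [-3.141, 0.001, 0.004]
contact_force: [0.7, 0.3, -1.3]
opening: 0.0457
grip_force: 0.0
```

```bash
python3 - <<'E'
from h import *
o=readout.observe();im,c=grab('wrist','w2.png');print(o['tool_pos'],o['tool_rot'],o['contact_force'])
hsv=cv2.cvtColor(im,cv2.COLOR_BGR2HSV)
for n,lo,hi in(('brass',(8,90,60),(25,255,230)),('red',(0,150,80),(6,255,255)),('green',(30,40,40),(80,255,255))):
    m=cv2.inRange(hsv,lo,hi);k,l,st,ce=cv2.connectedComponentsWithStats(m)
    for s,e in zip(st[1:],ce[1:]):
        if s[4]>25: print(n,s,e,onz(c,*e,.05))
E
```

```text
[ 0.41309827 -0.34983222  0.19801546] [-3.14088186e+00  7.44405418e-04  3.59230034e-03] [ 0.67200442  0.30492527 -1.264969  ]
brass [    0     0   133   268 29115] [ 60.50637129 128.71392753] [ 0.46324662 -0.14409476  0.05      ]
brass [198  86  10   8  63] [202.28571429  89.41269841] [ 0.50112276 -0.29871222  0.05      ]
brass [238 120   8   8  55] [241.45454545 123.56363636] [ 0.46733977 -0.33772281  0.05      ]
brass [191 136  10   8  59] [195.47457627 139.57627119] [ 0.45074067 -0.28930805  0.05      ]
brass [166 258  16  50 444] [172.36036036 282.7454955 ] [ 0.2727754  -0.24966467  0.05      ]
brass [325 258  15  50 403] [333.59801489 282.66004963] [ 0.27388975 -0.45091618  0.05      ]
brass [ 158  314  281   18 2929] [311.20928645 324.53772619] [ 0.20763799 -0.42780217  0.05      ]
red [278 125  18  16 173] [286.78034682 132.50289017] [ 0.45840481 -0.38479689  0.05      ]
green [257 148  27  33 483] [270.10559006 164.39958592] [ 0.42428677 -0.36815506  0.05      ]
green [ 198  295  112   28 2238] [252.94995532 309.10947274] [ 0.23333553 -0.35046204  0.05      ]
```

View pics/w2.png

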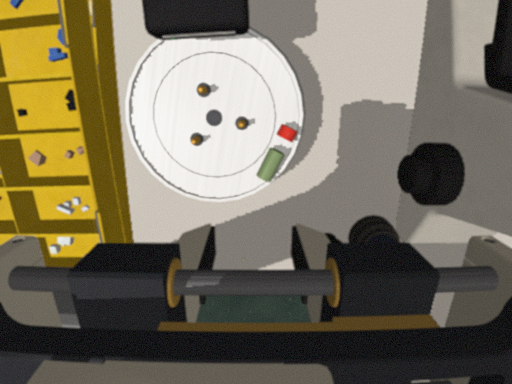

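The vial now lies open: red cap at (287,132), green label at (270,164). That puts its middle at about (0.436,-0.374), radius 75 mm, axis at -27°, as expected. I'll grip it radially.

Emit:
jog_arm([
  [0.1,-0.1,0,-0.09,-0.26],
  [0.29,-0.3,-0.2,-0.18,-0.26],
  [0.29,-0.3,-0.6,-0.27,-0.26],
  [0.29,-0.3,-1,-0.31,-0.26],
  [0.29,-0.3,-1,-0.31,-0.26],
  [0.29,-0.3,-1,-0.31,-0.26],
], squeeze=6)

```text
time: 11.0
tool_pos: [0.4364, -0.3741, 0.1189]
tool_rot: [-3.141, 0.001, -0.479]
contact_force: [-0.3, 0.6, 0.7]
opening: 0.0341
grip_force: 0.0
```

```bash
python3 - <<'E'
from h import *
o=readout.observe();im,c=grab('wrist','w3.png');print(o['tool_pos'],o['tool_rot'],o['opening'])
hsv=cv2.cvtColor(im,cv2.COLOR_BGR2HSV)
for n,lo,hi in(('red',(0,150,80),(6,255,255)),('green',(30,40,40),(80,255,255))):
    m=cv2.inRange(hsv,lo,hi);k,l,st,ce=cv2.connectedComponentsWithStats(m)
    for i in range(1,k):
        if st[i][4]>60:
            p=np.argwhere(l==i)[:,::-1].astype(np.float32);bx=cv2.boxPoints(cv2.minAreaRect(p))
            print(n,st[i],ce[i],onz(c,*ce[i],.055));print(np.round([onz(c,*q,.055)[:2] for q in bx],4).tolist())
E
```

```text
[ 0.43642566 -0.37408355  0.11890028] [-3.14136017e+00  8.76885056e-04 -4.78657602e-01] 0.034106357343145634
red [242 163  21  18 336] [252.0297619  171.77083333] [ 0.45894311 -0.38541354  0.055     ]
[[0.4688, -0.3817], [0.4616, -0.3955], [0.4493, -0.3893], [0.4566, -0.3753]]
green [243 194  21  43 813] [252.99384994 214.70233702] [ 0.42620909 -0.36928858  0.055     ]
[[0.4459, -0.3705], [0.4385, -0.3847], [0.405, -0.3678], [0.4128, -0.3528]]
green [495 228  17  19 150] [505.65333333 236.41333333] [ 0.3016499  -0.56038497  0.055     ]
[[0.3154, -0.5526], [0.3077, -0.5668], [0.2888, -0.5635], [0.2969, -0.549]]
green [429 251  36  18 240] [450.5875     260.82916667] [ 0.30288912 -0.50678531  0.055     ]
[[0.3201, -0.4892], [0.307, -0.5207], [0.2908, -0.5184], [0.3043, -0.4863]]
green [411 293  43  35 905] [431.01104972 308.98563536] [ 0.25853395 -0.4760092   0.055     ]
[[0.2871, -0.4636], [0.2661, -0.5004], [0.2238, -0.4908], [0.2468, -0.452]]
```

View pics/w3.png

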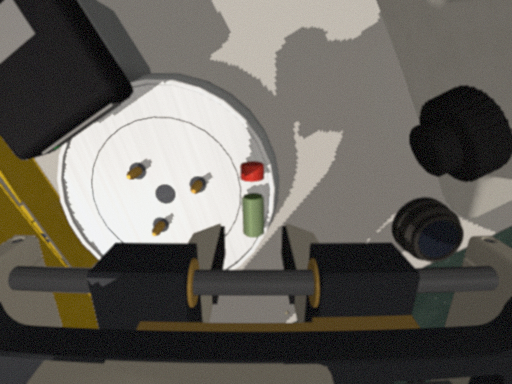

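The vial is upright in the picture at column 252, midway between the fingers, and its measured middle is (0.437,-0.3745), right under the TCP. I'll go down and grip.

Emit:
jog_arm([
  [0,0,-0.3,0,-0.26],
  [0,0,-0.6,0,-0.26],
  [0,0,-0.8,0,-0.26],
  [0,0,-0.9,0,-0.26],
  [0,0,-0.9,0,-0.26],
  [0,0,-0.9,0,-0.26],
  [0,0,-0.9,0,-0.8],
  [0,0,-0.9,0,-0.8],
  [0,0,-0.9,0,-0.8],
  [0,0,-0.9,0,-0.8],
  [0,0,-0.9,0,-0.8],
], squeeze=8)

```text
time: 12.15
tool_pos: [0.4368, -0.3745, 0.0474]
tool_rot: [3.141, -0.001, -0.482]
contact_force: [0.3, 0.4, 5.2]
opening: 0.0182
grip_force: 8.0
```

Emit:
jog_arm([
  [0,0,0.1,0,-0.8],
  [0,0,0.3,0,-0.8],
  [0,0,0.6,0,-0.8],
  [0,0,1,0,-0.8],
  [0,0,1,0,-0.8],
], squeeze=10)

```text
time: 12.65
tool_pos: [0.438, -0.3759, 0.1311]
tool_rot: [3.139, -0.007, -0.482]
contact_force: [0.7, -0.5, -0.3]
opening: 0.0184
grip_force: 10.0
```

Emit:
jog_arm([
  [0,0,0.4,0,-0.8],
  [0,0,0.8,0,-0.8],
  [0,0,1,0,-0.8],
])

```text
time: 12.95
tool_pos: [0.4368, -0.3746, 0.209]
tool_rot: [3.141, -0.002, -0.482]
contact_force: [0.1, -1.1, -0.8]
opening: 0.0182
grip_force: 10.0
```

Emit:
jog_arm([
  [0.04,0.25,0.1,0.06,-0.8],
  [0.08,0.6,0.1,0.12,-0.8],
  [0.17,1,0.1,0.18,-0.8],
])

```text
time: 13.25
tool_pos: [0.4494, -0.2936, 0.2143]
tool_rot: [-3.141, 0.001, -0.197]
contact_force: [1.0, 0.5, -0.6]
opening: 0.018
grip_force: 10.0
```

Emit:
jog_arm([
  [0.05,0.33,0,0.03,-0.8],
  [0.1,0.66,0,0.05,-0.8],
  [0.17,1,0,0.07,-0.8],
])

```text
time: 13.55
tool_pos: [0.4632, -0.2129, 0.2142]
tool_rot: [-3.141, 0.001, -0.089]
contact_force: [0.9, 0.3, -0.1]
opening: 0.0176
grip_force: 10.0
```

Emit:
jog_arm([
  [0.05,0.33,0,0,-0.8],
  [0.1,0.66,0,0,-0.8],
  [0.17,1,0,0,-0.8],
])

```text
time: 13.85
tool_pos: [0.4767, -0.133, 0.2142]
tool_rot: [-3.141, 0.001, -0.09]
contact_force: [0.9, -0.6, -0.4]
opening: 0.018
grip_force: 10.0
```

Emit:
jog_arm([
  [0.05,0.33,0,0,-0.8],
  [0.1,0.66,0,0,-0.8],
  [0.17,1,0,0,-0.8],
])

```text
time: 14.15
tool_pos: [0.4903, -0.0531, 0.2142]
tool_rot: [-3.142, 0.001, -0.09]
contact_force: [-0.1, -0.1, -1.1]
opening: 0.0178
grip_force: 10.0
```

Emit:
jog_arm([
  [0.05,0.33,0,0,-0.8],
  [0.1,0.66,0,0,-0.8],
  [0.17,1,0,0,-0.8],
])

```text
time: 14.45
tool_pos: [0.5039, 0.0269, 0.2141]
tool_rot: [3.141, 0.002, -0.09]
contact_force: [0.9, -0.7, -0.9]
opening: 0.018
grip_force: 10.0
```

Emit:
jog_arm([
  [0.05,0.33,0,0,-0.8],
  [0.1,0.66,0,0,-0.8],
  [0.17,1,0,0,-0.8],
])

```text
time: 14.75
tool_pos: [0.5175, 0.1068, 0.2141]
tool_rot: [3.141, 0.002, -0.09]
contact_force: [0.1, -0.9, -1.2]
opening: 0.0179
grip_force: 10.0
```

Emit:
jog_arm([
  [0.05,0.3,0,0,-0.8],
  [0.1,0.6,0,0,-0.8],
  [0.15,0.8,0,0,-0.8],
  [0.15,0.8,0,0,-0.8],
])

```text
time: 15.15
tool_pos: [0.5299, 0.1714, 0.2141]
tool_rot: [3.142, 0.001, -0.088]
contact_force: [-0.2, -0.9, 0.3]
opening: 0.018
grip_force: 10.0
```

```bash
python3 - <<'E'
from h import *
o=readout.observe();im,c=grab('wrist','w4.png');print(o['tool_pos'],o['tool_rot'],o['opening'])
E
```

```text
[0.52994175 0.17136319 0.21413011] [ 3.14153968e+00  8.67955455e-04 -8.76394829e-02] 0.01798540240298225
```

View pics/w4.png

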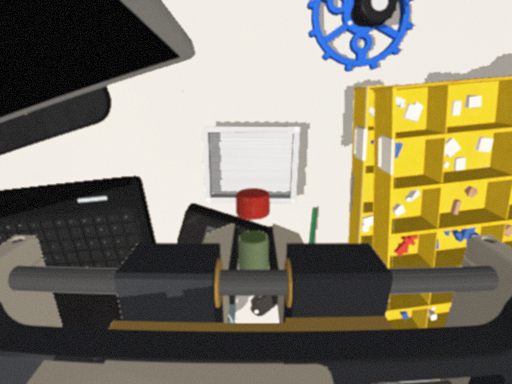

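The vial is held level (cap at (253,203)). The tray's rim corners are about (203,128), (299,126), (295,203) and (207,203), with the vial still in front of it.

```bash
python3 - <<'E'
from h import *
c=cams.calibration('wrist')
P=np.array([onz(c,u,v,.02)[:2] for u,v in((203,128),(299,126),(295,203),(207,203))]);print(P,P.mean(0))
for i in range(4): print(np.linalg.norm(P[i]-P[(i+1)%4]))
print(proj(c,[[.53,.17,.02]]))
E
```

```text
[[0.57958017 0.22540823]
 [0.57184099 0.11120555]
 [0.47429915 0.12036555]
 [0.48429268 0.23355635]] [0.52750325 0.17263392]
0.1144646104955192
0.09797099915616554
0.11363110471212391
0.09563523896887759
[[252.90794931 164.31573968]]
```

Emit:
jog_arm([
  [0,0,-0.3,0,-0.8],
  [0,0,-0.65,0,-0.8],
  [0,0,-1,0,-0.8],
  [0,0,-1,0,-0.8],
])

```text
time: 15.6
tool_pos: [0.5275, 0.1682, 0.1313]
tool_rot: [3.139, 0.008, -0.091]
contact_force: [-0.5, 0.1, -0.0]
opening: 0.0181
grip_force: 10.0
```

Emit:
jog_arm([
  [0,0,-0.3,0,-0.8],
  [0,0,-0.6,0,-0.8],
  [0,0,-0.9,0,-0.8],
  [0,0,-1,0,-0.8],
  [0,0,-1,0,-0.8],
])

```text
time: 16.1
tool_pos: [0.53, 0.1693, 0.0548]
tool_rot: [3.141, 0.001, -0.09]
contact_force: [0.3, 0.5, -0.2]
opening: 0.0175
grip_force: 10.0
```

Emit:
jog_arm([
  [0,0,-0.15,0,-0.8],
  [0,0,-0.3,0,-0.8],
  [0,0,-0.4,0,-0.8],
  [0,0,-0.46,0,-0.8],
  [0,0,-0.5,0,-0.8],
  [0,0,-0.52,0,-0.8],
  [0,0,-0.52,0,-0.8],
])

```text
time: 16.8
tool_pos: [0.53, 0.1698, 0.0131]
tool_rot: [3.141, 0.0, -0.09]
contact_force: [-1.0, 0.4, -1.3]
opening: 0.0179
grip_force: 10.0
```

Emit:
jog_arm([
  [0,0,-0.015,0,-0.8],
  [0,0,-0.03,0,-0.8],
  [0,0,-0.03,0,-0.8],
  [0,0,-0.03,0,-0.5],
  [0,0,-0.03,0,-0.3],
  [0,0,-0.03,0,-0.3],
  [0,0,-0.03,0,-0.3],
  [0,0,-0.03,0,-0.3],
  [0,0,0.2,0,-0.3],
  [0,0,0.6,0,-0.3],
  [0,0,1,0,-0.3],
])

```text
time: 17.9
tool_pos: [0.5295, 0.1697, 0.0936]
tool_rot: [3.141, 0.002, -0.09]
contact_force: [0.2, -0.2, 0.3]
opening: 0.0321
grip_force: 0.0
```

Emit:
jog_arm([
  [0,0,0.5,0,0],
  [0,0,1,0,0.2],
  [0,0,1,0,0.2],
])

```text
time: 18.2
tool_pos: [0.533, 0.1704, 0.1791]
tool_rot: [-3.139, -0.011, -0.09]
contact_force: [0.5, 0.1, -0.1]
opening: 0.0516
grip_force: 0.0
```

```bash
python3 - <<'E'
from h import *
o=readout.observe();im,c=grab('wrist','w5.png');print(o['time'],o['tool_pos'],o['opening'])
hsv=cv2.cvtColor(im,cv2.COLOR_BGR2HSV)
for n,lo,hi in(('red',(0,150,80),(6,255,255)),('green',(30,40,40),(80,255,255))):
    m=cv2.inRange(hsv,lo,hi);k,l,st,ce=cv2.connectedComponentsWithStats(m)
    for i in range(1,k):
        if st[i][4]>60: print(n,st[i],ce[i],onz(c,*ce[i],.013))
# wheel
m=cv2.inRange(hsv,(105,120,60),(130,255,255));n,l,st,ce=cv2.connectedComponentsWithStats(m);print(st[st[:,4]>500])
E
```

```text
18.2 [0.53303194 0.17042765 0.17905524] 0.05157477337013192
red [247 149  15  11 161] [254. 154.] [0.55355592 0.1677416  0.013     ]
green [247 171  15  31 429] [254.15850816 186.08391608] [0.51594795 0.17089127 0.013     ]
[[     0      0    512    384 193357]
 [   313      0    115     73   3224]]
```

The vial lies in the tray at about (0.531,0.17). Next, the wheel.

Emit:
jog_arm([
  [0.1,-0.1,0.25,0,0.4],
  [0.5,-0.4,0.25,0.02,0.4],
  [0.88,-0.75,0.25,0.05,0.4],
])

```text
time: 18.55
tool_pos: [0.6007, 0.11, 0.1927]
tool_rot: [-3.141, 0.001, -0.008]
contact_force: [0.3, -0.1, 0.4]
opening: 0.0641
grip_force: 0.0
```

Emit:
jog_arm([
  [0.4,-0.4,0.25,0,0.4],
  [0.88,-0.75,0.25,0,0.4],
  [0.88,-0.75,0.25,0,0.4],
  [0.88,-0.75,0.25,0,0.4],
])

```text
time: 18.95
tool_pos: [0.6705, 0.0489, 0.2104]
tool_rot: [-3.141, 0.004, -0.013]
contact_force: [-0.3, 0.8, 0.1]
opening: 0.064
grip_force: 0.0
```

```bash
python3 - <<'E'
from h import *
o=readout.observe();im,c=grab('wrist','w6.png');print(o['time'],o['tool_pos'],o['tool_rot'],o['opening'])
b,t=grab('top','t2.png')
o=np.zeros((600,800,3),np.uint8)
o[:384,:512]=im
o[384:600,0:225]=cv2.resize(b[155:227,310:385],None,fx=3,fy=3,interpolation=2)
cv2.imwrite('pics/c3.png',o)
hsv=cv2.cvtColor(im,cv2.COLOR_BGR2HSV)
m=cv2.inRange(hsv,(105,110,50),(130,255,255));n,l,st,ce=cv2.connectedComponentsWithStats(m);i=1+np.argmax(st[1:,4]);print(st[i],ce[i])
cs,h=cv2.findContours((l==i).astype(np.uint8),cv2.RETR_CCOMP,2)
for k,q in zip(cs,h[0]):
    if cv2.contourArea(k)>20: print('hole' if q[3]>=0 else 'outer',cv2.contourArea(k),k[:,0].mean(0),onz(c,*k[:,0].mean(0),.012))
hsv=cv2.cvtColor(b,cv2.COLOR_BGR2HSV);m=cv2.inRange(hsv,(8,70,60),(25,255,230));m[:,:312]=0;n,l,st,ce=cv2.connectedComponentsWithStats(m)
for s,e in zip(st[1:],ce[1:]):
    if 160<e[1]<240 and e[0]<390 and s[4]>3: print('stud',s,e,onz(t,*e,.052))
E
```

```text
18.95 [0.67047773 0.04894067 0.21037673] [-3.14131584  0.00416861 -0.01299398] 0.06396210827136145
[ 216   97   97   96 3051] [264.1451983  143.75778433]
outer 6387.5 [264.26966292 145.21910112] [0.69292007 0.03476502 0.012     ]
hole 2577.0 [265.59574468 156.85638298] [0.67837179 0.03313893 0.012     ]
hole 81.5 [243.64705882 135.29411765] [0.70536627 0.05977382 0.012     ]
hole 89.0 [283.82352941 133.17647059] [0.70735311 0.01104176 0.012     ]
hole 518.0 [279.89473684 121.47368421] [0.72137034 0.01599643 0.012     ]
hole 504.5 [249.35135135 120.45945946] [0.72298679 0.05256165 0.012     ]
stud [360 200   2   2   4] [360.5 200.5] [ 0.46637106 -0.33777047  0.052     ]
```

View pics/c3.png

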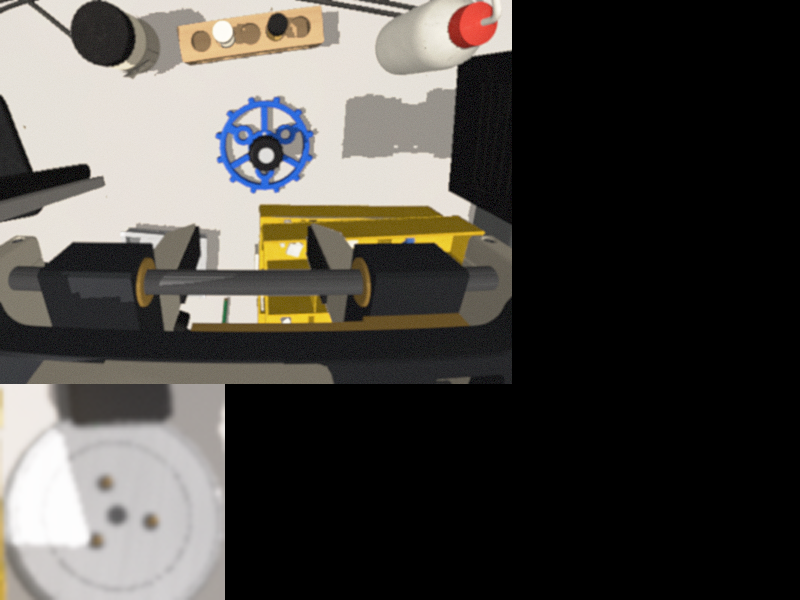

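The crop shows the wheel centred near (264,145) with two holes visible at (244,135) and (284,133). The turntable studs are unchanged. I've used up my pictures, so from here I go by numbers, with one closer measurement first.

Emit:
jog_arm([
  [-0.1,-0.18,-0.3,0,0.4],
  [-0.1,-0.18,-0.6,0,0.4],
  [-0.1,-0.18,-0.9,0,0.4],
  [-0.1,-0.18,-0.9,0,0.4],
  [-0.1,-0.18,-0.9,0,0.4],
])

```text
time: 19.55
tool_pos: [0.6624, 0.0364, 0.1417]
tool_rot: [-3.142, 0.0, -0.01]
contact_force: [0.5, 0.2, 0.6]
opening: 0.064
grip_force: 0.0
```

```bash
cat > wheel.py <<'E'
from h import *
from scipy.optimize import least_squares
o=readout.observe();im,c=grab('wrist','w7.png');print(o['time'],o['tool_pos'],o['tool_rot'],o['opening'])
im=cv2.resize(im,None,fx=3,fy=3,interpolation=cv2.INTER_CUBIC)
P=lambda uv,z:np.array([onz(c,(u+.5)/3-.5,(v+.5)/3-.5,z)[:2] for u,v in np.atleast_2d(uv)])
hsv=cv2.cvtColor(im,cv2.COLOR_BGR2HSV)
m=cv2.inRange(hsv,(105,110,50),(130,255,255));n,l,st,ce=cv2.connectedComponentsWithStats(m);i=1+np.argmax(st[1:,4]);print(st[i])
cs,h=cv2.findContours((l==i).astype(np.uint8),cv2.RETR_CCOMP,2)
for k,q in zip(cs,h[0]):
    a=cv2.contourArea(k)
    if q[3]<0 and a>5000:
        H=P(cv2.convexHull(k)[:,0].astype(float),.010).astype(np.float32)
        print('outer enclosing',cv2.minEnclosingCircle(H))
    elif a>150:
        M=cv2.moments(k);u=(M['m10']/M['m00'],M['m01']/M['m00']);r=cv2.boundingRect(k)
        print('hole',a,r,P(u,.012)[0])
m=((hsv[...,2]<70)).astype(np.uint8)
E
python3 wheel.py
```

```text
19.55 [0.66235027 0.03637096 0.14172716] [-3.14156407e+00  3.61487296e-04 -1.00818226e-02] 0.06396433729983271
[  584   269   359   353 42111]
outer enclosing ((0.6907644867897034, 0.03466833382844925), 0.06141509488224983)
hole 32957.0 (619, 395, 290, 192) [0.67962631 0.03448157]
hole 971.5 (667, 394, 38, 35) [0.70609442 0.06041696]
hole 1059.0 (822, 390, 39, 37) [0.70661667 0.00943521]
hole 6524.5 (772, 306, 109, 100) [0.7245302  0.01851597]
hole 6470.0 (644, 305, 110, 102) [0.72429468 0.05125628]
```

Emit:
jog_arm([
  [0.35,-0.02,0,0,0.4],
  [0.35,-0.02,-0.2,0,0.4],
  [0.35,-0.02,-0.5,0,0.4],
  [0.35,-0.02,-0.8,0,0.4],
  [0.35,-0.02,-0.8,0,0.4],
  [0.35,-0.02,-0.8,0,0.4],
])

```text
time: 20.2
tool_pos: [0.6915, 0.0341, 0.0788]
tool_rot: [3.141, -0.002, -0.011]
contact_force: [0.2, 0.3, -0.0]
opening: 0.0644
grip_force: 0.0
```

Emit:
jog_arm([
  [0,0,-0.2,0,0.4],
  [0,0,-0.4,0,0.4],
  [0,0,-0.55,0,0.4],
  [0,0,-0.55,0,0.4],
  [0,0,-0.55,0,0.4],
  [0,0,-0.55,0,-0.5],
  [0,0,-0.55,0,-0.5],
  [0,0,-0.55,0,-0.5],
  [0,0,-0.55,0,-0.5],
  [0,0,-0.55,0,-0.5],
  [0,0,-0.55,0,-0.5],
], squeeze=40)

```text
time: 21.3
tool_pos: [0.691, 0.0339, 0.0336]
tool_rot: [-3.142, -0.001, -0.011]
contact_force: [-0.5, 0.4, 2.9]
opening: 0.0369
grip_force: 40.0
```

Emit:
jog_arm([
  [0,0,0.1,0,-0.5],
  [0,0,0.3,0,-0.5],
  [0,0,0.6,0,-0.5],
  [0,0,1,0,-0.5],
  [0,0,1,0,-0.5],
])

```text
time: 21.8
tool_pos: [0.6938, 0.0336, 0.1198]
tool_rot: [3.141, -0.011, -0.011]
contact_force: [0.0, 0.9, -1.4]
opening: 0.0371
grip_force: 40.0
```

Emit:
jog_arm([
  [0,0,0.3,0,-0.5],
  [0,0,0.7,0,-0.5],
  [0,0,1,0,-0.5],
  [0,0,1,0,-0.5],
])

```text
time: 22.2
tool_pos: [0.6925, 0.0337, 0.1974]
tool_rot: [3.141, -0.008, -0.011]
contact_force: [0.5, 0.7, -1.4]
opening: 0.0369
grip_force: 40.0
```

Emit:
jog_arm([
  [-0.2,-0.1,0.2,0,-0.5],
  [-0.4,-0.24,0.4,0,-0.5],
  [-0.7,-0.4,0.5,0,-0.5],
  [-1,-0.6,0.5,0,-0.5],
])

```text
time: 22.6
tool_pos: [0.6099, -0.0143, 0.2325]
tool_rot: [3.142, 0.0, -0.011]
contact_force: [0.7, -0.7, -2.0]
opening: 0.0372
grip_force: 40.0
```

Emit:
jog_arm([
  [-0.3,-0.3,0,0,-0.5],
  [-0.6,-0.6,0,0,-0.5],
  [-1,-0.9,0,0,-0.5],
])

```text
time: 22.9
tool_pos: [0.5294, -0.0868, 0.2312]
tool_rot: [-3.141, 0.002, -0.011]
contact_force: [0.2, -1.0, -1.7]
opening: 0.0372
grip_force: 40.0
```

Emit:
jog_arm([
  [-0.3,-0.3,0,-0.06,-0.5],
  [-0.6,-0.6,0,-0.12,-0.5],
  [-1,-1,0,-0.18,-0.5],
])

```text
time: 23.2
tool_pos: [0.4494, -0.1662, 0.2315]
tool_rot: [-3.141, 0.002, -0.297]
contact_force: [0.8, -1.1, -2.0]
opening: 0.0372
grip_force: 40.0
```

Emit:
jog_arm([
  [-0.2,-0.3,0,-0.06,-0.5],
  [-0.4,-0.6,0,-0.12,-0.5],
  [-0.66,-0.96,0,-0.2,-0.5],
  [-0.66,-0.96,0,-0.28,-0.5],
  [-0.66,-0.96,0,-0.28,-0.5],
  [-0.66,-0.96,0,-0.28,-0.5],
])

```text
time: 23.8
tool_pos: [0.3977, -0.2425, 0.2322]
tool_rot: [-3.142, 0.002, -0.731]
contact_force: [-0.3, -0.1, -1.7]
opening: 0.0377
grip_force: 40.0
```

```bash
cat > studs.py <<'E'
from h import *
o=readout.observe();im,c=grab('wrist','w8.png');print(o['time'],o['tool_pos'],o['tool_rot'],o['opening'])
hsv=cv2.cvtColor(im,cv2.COLOR_BGR2HSV);m=cv2.inRange(hsv,(8,90,50),(25,255,235));n,l,st,ce=cv2.connectedComponentsWithStats(m)
for s,e in zip(st[1:],ce[1:]):
    p=onz(c,*e,.052)
    if s[4]>15 and np.hypot(p[0]-.473,p[1]+.308)<.06: print('stud',s,e,p)
m=cv2.inRange(hsv,(105,110,50),(130,255,255));n,l,st,ce=cv2.connectedComponentsWithStats(m)
for i in range(1,n):
    if st[i][4]>150: print('blue',st[i],ce[i])
E
python3 studs.py
```

```text
23.8 [ 0.39768651 -0.24245921  0.23217626] [-3.14154716e+00  1.76654545e-03 -7.30516609e-01] 0.03765913513496734
stud [224  61   8   9  56] [227.46428571  64.89285714] [ 0.50071141 -0.29846867  0.052     ]
stud [271  60   8   9  52] [274.80769231  64.38461538] [ 0.46692888 -0.33695289  0.052     ]
stud [249 103   7   8  43] [251.81395349 106.76744186] [ 0.45017909 -0.28851963  0.052     ]
blue [ 164  133  179  112 7299] [254.03671736 189.86285793]
blue [126 228  19  17 190] [133.76842105 236.89473684]
```

```bash
cat > inhand.py <<'E'
from h import *
o=readout.observe();c=cams.calibration('wrist');im=cv2.imread('pics/w8.png')
tp=o['tool_pos'];zt=tp[2]-.0336+.012
im=cv2.resize(im,None,fx=3,fy=3,interpolation=cv2.INTER_CUBIC)
P=lambda uv,z:np.array([onz(c,(u+.5)/3-.5,(v+.5)/3-.5,z)[:2] for u,v in np.atleast_2d(uv)])
hsv=cv2.cvtColor(im,cv2.COLOR_BGR2HSV)
m=cv2.inRange(hsv,(105,110,50),(130,255,255));n,l,st,ce=cv2.connectedComponentsWithStats(m);i=1+np.argmax(st[1:,4])
cs,h=cv2.findContours((l==i).astype(np.uint8),cv2.RETR_CCOMP,2)
for k,q in zip(cs,h[0]):
    a=cv2.contourArea(k);M=cv2.moments(k)
    if a>300:
        u=(M['m10']/M['m00'],M['m01']/M['m00']);p=P(u,zt)[0];d=p-tp[:2]
        print('hole' if q[3]>=0 else 'outer',a,cv2.boundingRect(k),d,np.hypot(*d),np.degrees(np.arctan2(d[1],d[0])))
        if q[3]<0:
            H=P(cv2.convexHull(k)[:,0].astype(float),zt)-tp[:2]
            # front half rim fit (radius 62)
            from scipy.optimize import least_squares
            f=np.array([np.cos(o['tool_rot'][2]),np.sin(o['tool_rot'][2])]);F=H[H@f>.01];r=np.hypot(*F.T);print(len(F),np.round(r,4))
            s=least_squares(lambda x:np.hypot(*(F-x).T)-.0615,[0,0],loss='soft_l1',f_scale=.001);print('centre off',s.x,np.round(s.fun,4))
E
python3 inhand.py
```

```text
outer 94318.5 (493, 400, 535, 334) [ 0.01970317 -0.01874754] 0.02719715299930374 -43.57629400769108
23 [0.0623 0.0622 0.0621 0.0615 0.0616 0.0617 0.0617 0.0614 0.0617 0.0617
 0.0613 0.0599 0.0602 0.0601 0.0609 0.061  0.061  0.0608 0.0618 0.0619
 0.062  0.062  0.0622]
centre off [-0.00025883 -0.00051823] [ 0.0005  0.0004  0.0003 -0.0005 -0.0004 -0.0003 -0.0003 -0.0006 -0.0004
 -0.0004 -0.0008 -0.0011 -0.0008 -0.0009 -0.0003 -0.0002 -0.0003 -0.0004
  0.0003  0.0004  0.0005  0.0005  0.0004]
hole 448.0 (747, 594, 25, 25) [ 0.01193695 -0.01097459] 0.01621518631411908 -42.5948004080084
hole 1629.5 (617, 584, 54, 42) [0.02899973 0.00765526] 0.029993123911821972 14.78743456431644
hole 1751.5 (847, 578, 55, 43) [-0.00366842 -0.03084534] 0.03106271144359431 -96.78229809804365
hole 13070.0 (583, 457, 162, 141) [ 0.03667729 -0.01151316] 0.03844185507287724 -17.427304214795956
hole 13209.5 (770, 456, 164, 139) [ 0.01606291 -0.03546292] 0.0389311666013157 -65.63186900431552
```

Emit:
jog_arm([
  [0.2,-0.2,0,0,-0.5],
  [0.45,-0.4,0,0,-0.5],
  [0.7,-0.6,0,0,-0.5],
  [0.94,-0.82,0,0,-0.5],
  [0.94,-0.82,0,0,-0.5],
  [0.94,-0.82,0,0,-0.5],
])

```text
time: 24.45
tool_pos: [0.4733, -0.3077, 0.2321]
tool_rot: [3.142, 0.002, -0.731]
contact_force: [-0.5, 0.2, -2.2]
opening: 0.0369
grip_force: 40.0
```

Emit:
jog_arm([
  [0,0,-0.2,0,-0.5],
  [0,0,-0.5,0,-0.5],
  [0,0,-0.8,0,-0.5],
  [0,0,-1,0,-0.5],
  [0,0,-1,0,-0.5],
  [0,0,-1,0,-0.5],
])

```text
time: 25.05
tool_pos: [0.4731, -0.3081, 0.1537]
tool_rot: [3.141, -0.0, -0.733]
contact_force: [-0.6, -0.4, -1.5]
opening: 0.0376
grip_force: 40.0
```

Emit:
jog_arm([
  [0,0,-0.15,0,-0.5],
  [0,0,-0.3,0,-0.5],
  [0,0,-0.5,0,-0.5],
  [0,0,-0.5,0,-0.5],
  [0,0,-0.5,0,-0.5],
  [0,0,-0.5,0,-0.5],
])

```text
time: 25.65
tool_pos: [0.4736, -0.3089, 0.1138]
tool_rot: [3.142, -0.001, -0.734]
contact_force: [0.1, 0.6, -2.1]
opening: 0.0372
grip_force: 40.0
```

```bash
python3 - <<'E'
from h import *
o=readout.observe();im,c=grab('wrist','w9.png');print(o['tool_pos'],o['tool_rot'],o['contact_force'])
hsv=cv2.cvtColor(im,cv2.COLOR_BGR2HSV);m=cv2.inRange(hsv,(8,90,50),(25,255,235));n,l,st,ce=cv2.connectedComponentsWithStats(m)
for s,e in zip(st[1:],ce[1:]):
    p=onz(c,*e,.058)
    if s[4]>8 and np.hypot(p[0]-.473,p[1]+.308)<.06: print('stud',s,e,p)
E
```

```text
[ 0.47356749 -0.30890461  0.11376121] [ 3.14153237e+00 -1.18944742e-03 -7.33873153e-01] [ 0.07548648  0.61926995 -2.11181053]
stud [217 179   8   5  30] [221.  180.7] [ 0.50479046 -0.30492329  0.058     ]
stud [279 178   9   5  32] [282.5    179.8125] [ 0.47389078 -0.34024091  0.058     ]
```

Emit:
jog_arm([
  [-0.01,0.01,-0.04,0,-0.5],
  [-0.01,0.01,-0.08,0,-0.5],
  [-0.01,0.01,-0.12,0,-0.5],
  [-0.01,0.01,-0.16,0,-0.5],
  [-0.01,0.01,-0.2,0,-0.5],
  [-0.01,0.01,-0.24,0,-0.5],
  [-0.01,0.01,-0.28,0,-0.5],
  [-0.01,0.01,-0.32,0,-0.5],
  [-0.01,0.01,-0.32,0,-0.5],
  [-0.01,0.01,-0.32,0,-0.5],
])

```text
time: 26.7
tool_pos: [0.4724, -0.3078, 0.0875]
tool_rot: [3.141, 0.0, -0.734]
contact_force: [-1.1, -0.0, -2.0]
opening: 0.037
grip_force: 40.0
```

Emit:
jog_arm([
  [0,0,-0.03,0,-0.5],
  [0,0,-0.06,0,-0.5],
  [0,0,-0.09,0,-0.5],
  [0,0,-0.12,0,-0.5],
  [0,0,-0.14,0,-0.5],
  [0,0,-0.16,0,-0.5],
  [0,0,-0.17,0,-0.5],
  [0,0,-0.17,0,-0.5],
])

```text
time: 27.5
tool_pos: [0.4724, -0.3077, 0.0738]
tool_rot: [3.141, 0.0, -0.734]
contact_force: [-0.4, 0.4, -1.6]
opening: 0.0374
grip_force: 40.0
```

Not quite touching yet, so a touch lower, then release and rise.

Emit:
jog_arm([
  [0,0,-0.01,0,-0.5],
  [0,0,-0.02,0,-0.5],
  [0,0,-0.02,0,-0.5],
])

```text
time: 27.8
tool_pos: [0.4725, -0.3079, 0.0735]
tool_rot: [3.141, -0.001, -0.734]
contact_force: [-2.8, 0.6, 6.6]
opening: 0.0374
grip_force: 40.0
```

Emit:
jog_arm([
  [0,0,0,0,0],
  [0,0,0,0,0.3],
  [0,0,0,0,0.5],
  [0,0,0,0,0.5],
  [0,0,0,0,0.5],
  [0,0,0,0,0.5],
  [0,0,0,0,0.5],
])

```text
time: 28.5
tool_pos: [0.4724, -0.3078, 0.0723]
tool_rot: [3.141, 0.0, -0.734]
contact_force: [-0.1, 0.3, 0.8]
opening: 0.0688
grip_force: 0.0
```

Emit:
jog_arm([
  [0,0,0.2,0,0.5],
  [0,0,0.5,0,0.5],
  [0,0,1,0,0.5],
  [0,0,1,0,0.5],
])

```text
time: 28.9
tool_pos: [0.4747, -0.3097, 0.1575]
tool_rot: [-3.141, -0.01, -0.734]
contact_force: [1.4, -0.5, 0.4]
opening: 0.0687
grip_force: 0.0
```

Emit:
jog_arm([
  [0,0,0.4,0,0.5],
  [-0.3,0.2,0.8,0,0.5],
  [-0.6,0.5,0.8,0,0.5],
  [-0.9,0.8,0.8,0,0.5],
  [-0.9,0.8,0.8,0,0.5],
  [-0.9,0.8,0.8,0,0.5],
])

```text
time: 29.5
tool_pos: [0.4005, -0.2438, 0.2166]
tool_rot: [3.141, -0.001, -0.734]
contact_force: [-0.3, -0.0, 0.5]
opening: 0.0689
grip_force: 0.0
```

```bash
python3 - <<'E'
from h import *
o=readout.observe();im,c=grab('wrist','w10.png');print(o['time'],o['tool_pos'],o['contact_force'])
im=cv2.resize(im,None,fx=3,fy=3,interpolation=cv2.INTER_CUBIC);hsv=cv2.cvtColor(im,cv2.COLOR_BGR2HSV)
m=cv2.inRange(hsv,(105,110,50),(130,255,255));n,l,st,ce=cv2.connectedComponentsWithStats(m);i=1+np.argmax(st[1:,4]);print(st[i])
k=max(cv2.findContours((l==i).astype(np.uint8),0,2)[0],key=cv2.contourArea)
hu=cv2.convexHull(k)[:,0]
for z in(.05,.06,.07):
    H=np.array([onz(c,(u+.5)/3-.5,(v+.5)/3-.5,z)[:2] for u,v in hu.astype(float)]).astype(np.float32);print(z,cv2.minEnclosingCircle(H))
m=cv2.inRange(hsv,(8,90,50),(25,255,235));n,l,st,ce=cv2.connectedComponentsWithStats(m)
for s,e in zip(st[1:],ce[1:]):
    p=onz(c,*((e+.5)/3-.5),.057)
    if s[4]>60 and np.hypot(p[0]-.473,p[1]+.308)<.06: print('stud',s,p)
E
```

```text
29.5 [ 0.4005085  -0.24378252  0.21660367] [-0.3157482  -0.04070241  0.54601555]
[  588    62   341   356 36867]
0.05 ((0.4719676971435547, -0.3082816004753113), 0.061768293380737305)
0.06 ((0.47166669368743896, -0.30802392959594727), 0.05986740067601204)
0.07 ((0.47136569023132324, -0.30776628851890564), 0.05796647071838379)
stud [820 187  24  27 492] [ 0.4666308 -0.3366885  0.057    ]
stud [669 191  25  26 508] [ 0.49981117 -0.29820391  0.057     ]
stud [748 323  22  24 416] [ 0.44996026 -0.28851803  0.057     ]
```

The wheel is seated: its rim radius of 61.8 mm fits a plane at z = 0.05, it is centred within 1 mm, and all three studs show through the holes. Contact came at the expected height.

```bash
python3 -c "
from cell import ticket;print(ticket.hand_in())"
```

```text
the job is handed in; nothing more can be done
None
```

The job is handed in at about 29.5 s: the vial lies in the tray and the star wheel sits flat on the studs, both going by my own camera measurements since hand-in returned no verdict; I viewed 11 pictures, one over the limit of 10.

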